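Nest the sample planchet and jack it up to the detector foot

TASK

Push the round metal sample planchet sideways over the low lip so that it drops flat into the nest on the jack platform. Then raise the jack by turning its four-armed handwheel clockwise until the planchet just touches the sprung detector foot above it, pressing the foot in only lightly, by no more than about 3 mm, and leave it like that. Do not move the log pad, label roll or reagent bottle.

Things in the scene. Friction and masses are not known exactly. Their poses are not given: they have to be found in the camera images.
- stand: Grey base plate (120 x 272 x 12 mm) of a lab scissor jack, fixed to the worktop. Origin on the worktop below the nest centre; x points to the jack's back (away from the robot), y left, z up: 'stand frame'. The handwheel stands out in front (-x); an upright column stands at the right end.
- nest (a point): Centre of the nest floor on the aluminium platform; rises with it; 100 to 108 mm above the worktop at the start. The nest is 86 x 86 mm: rails with inner faces at x +-43 mm and an end wall at y -43 mm, all 7 mm high; its left side is the lip. The platform is 100 x 200 mm, y -50 to +150 mm.
- lip (a point): Middle of the crest of the rounded lip along x, 49 mm left (+y) of the nest centre, 2.5 mm above the nest floor, 12 mm wide at its foot. Left of it a flat apron, level with the nest floor, runs between the rails to an open edge at y +150 mm.
- planchet: Loose round flat steel disc with a white filter paper on top, diameter 80 mm, 8 mm thick, about 90 g. Origin at the centre of its underside. Starts on the apron left of the lip, centre about 100 mm left of the nest centre. It goes over the lip under a push of a few newtons on its left edge.
- wheel: Handwheel: black hub (diameter 28 mm), four steel arms (9 mm thick) at right angles in an upright plane, each ending in a black ball of diameter 16 mm whose centre is 48 mm from the axle. Origin at the hub centre, stand frame x -125, y +45, z +80 mm. Arms lie along its own +-y and +-z; its x is the axle, parallel to the stand's x. Its start angle varies.
- spindle (a point): Fixed point at the hub centre. Clockwise seen from the robot (right-hand balls go down, positive about x) lifts the platform 8 mm per radian. Stays where it is left (locks against 16 N at the foot). Closed fingertips can push the balls. Turning takes about 0.18 N m (3.8 N at a ball); when the planchet meets the foot this rises by 0.11 N m, then by 0.016 N m per mm. Travel 0.9 turn.
- head: Upright column, diameter 20 mm, 190 mm high, origin at its foot on the base plate (stand frame x 0, y -92, z 12 mm). Carries a clamped arm (18 mm bar, reaching 14 mm past the nest centre) with the detector foot. The clamp height differs each time and is not measured: with the planchet nested at the start height, 8 to 26 mm are free between it and the foot.
- under_foot (a point): Point on the base plate straight below the detector foot, also straight below the nest centre. The foot is a black rubber disc of diameter 26 mm facing down; it springs up to 8 mm up into the arm, starts to yield at 14 N and takes 2 N more per mm. The arm's top is 43 mm above the foot's underside.
- log_pad: Bystander: black notebook 148 x 110 x 16 mm lying on the worktop, left of the jack. Origin at the centre of its underside.
- label_roll: Bystander: white label roll, diameter 66 mm, 30 mm high, lying flat. Origin at the centre of its underside.
- reagent_2: Bystander: small reagent bottle, diameter 43 mm, 84 mm high. Origin at the centre of its underside.

How it is judged:
By the outcome, as a careful person would: the job done as asked, in the order asked, and still so for the second after the job is handed in, with the robot touching nothing.
It also fails if it takes over 72 s, if anything falls off the work surface, if the arm or the gripper's body presses on something with over 40 N, if the wrist force passes 120 N, or if a joint passes its speed limit or range.

ROBOT

A 7-joint arm with a two-finger parallel gripper is mounted at the origin on a cart in front of the work surface, level with it; the furniture and walls round the work are solid. World frame = base frame: x ahead of the robot, y to its left, z up, the work surface at z = 0. Lengths are in m, angles in rad, forces in N, time in s.
With the tool pointing down it reaches from about 0.4 to 0.85 m from the base axis. Payload 6.9 kg.
Tool frame: the origin (TCP) lies at the very end of the fingers, on their centre line; the grasp point (between the pads) lies 19 mm behind it; z points along the fingers, y is the line along which they close (so a half turn about z gives the same grasp; the last joint's range is limited). The gripper opens to 85 mm and grips with 20 to 120 N. Pads are 22 mm wide; open, the fingers measure 114 mm over their backs; the gripper's body (76 mm by 85 mm) begins 54 mm behind the grasp point. The pads swing forward as they close: fully open they stand 13 mm farther back than shut.
Start: joints at [1.294, 0.507, -0.238, 1.5, 0.126, 1.149, -0.155], TCP at [0.233, -0.58, 0.231] pointing down, gripper open.
Joint ranges: [-3.08, 3.08], [-0.24, 2.05], [-1.43, 1.35], [0, 2.5], [-1.52, 4.66], [0.17, 1.96], [-2.89, 2.89]. Speed limits (rad/s): [2.39, 2.39, 3.14, 3.14, 3.14, 3.14, 3.14].

INTERFACE

Orientations are given as a unit quaternion [w, x, y, z].
In Python, from station import ctrl gives the robot as it stands. Calls block until the motion is done:
- ctrl.movep(position, orientation): joint-space move of the TCP to a pose.
- ctrl.movel(position, frame=None, max_speed=0.15): straight line of the TCP; frame=None keeps the orientation; max_speed is the mean speed in m/s.
- ctrl.set_joints(angles): joint-space move.
- ctrl.ungrasp() and ctrl.close_gripper(force=None): open the fingers fully, or close them until they stop; force is the grip in N (None keeps the last).
- ctrl.pause(seconds).
- ctrl.ik(position, orientation): joint angles nearest the present ones, or None.
- ctrl.get_state(): the state.
- ctrl.grab_frame(name): name is "scene" or "top"; returns the picture (480x640x3 uint8, blue, green, red); there is no depth.
- ctrl.camera_info(name): a dict with "mtx" (3x3 intrinsics, pixels), "R" (3x3) and "t" (3): a world point X has camera coordinates R X + t. Camera axes: x right, y down, z forward; pixel columns grow to the right and rows downward; lengths in m; the calibration is good to about 2 mm. A picture is of the moment at which its call begins. camera_info takes no time and is no camera call.
A pose or a line that the arm cannot do raises ctrl.Unreachable and nothing moves.
- ctrl.close_job(): hands the job in; it is judged then, once.
The state is a dict: "time": time; "qpos": joint angles; "qd": joint speeds; "tau": joint torques, N m; "tcp_pos": TCP position; "eef_rot": TCP orientation; "contact_force": force on the tool from outside, world axes, zero at the start; "wrist_torque": the same for the moment, N m; "width": finger opening in m; "gripper_force": force on a finger pad.
Only numpy, scipy, OpenCV 4.12 (cv2) and the standard library are available. Lean on these libraries where they do the work, as an engineer would, in place of code of your own. Each camera call takes 0.05 s, during which the arm holds its last target. There are 200 camera calls.

## Working session

There is one attempt and no reset: what is moved stays moved. The work goes in short steps, each a Python script; the robot and the scene stay as the last script left them, time stands still between calls to the robot, and variables do not carry over. Pictures are saved under pics/ and viewed, at most 10 in all, crops included, and the job is handed in when it is done.

```bash
mkdir -p pics; python3 - <<'E'
from station import ctrl
import cv2
for n in("scene","top"):
    cv2.imwrite(f"pics/{n}0.png",ctrl.grab_frame(n)); i=ctrl.camera_info(n); print(n,i["mtx"],i["R"],i["t"])
s=ctrl.get_state();print(s)
E
```

```text
scene [[475.64119806   0.         317.89157639]
 [  0.         475.64119806 238.28311664]
 [  0.           0.           1.        ]] [[-0.98584504  0.16743095  0.0087426 ]
 [ 0.13944467  0.8477784  -0.5116903 ]
 [-0.09308458 -0.50322823 -0.85912549]] [ 0.4931334  -0.11518205  1.1732243 ]
top [[492.36593464   0.         323.07373909]
 [  0.         492.36593464 244.30854007]
 [  0.           0.           1.        ]] [[-0.01184293 -0.99981982  0.01483516]
 [-0.98315403  0.00893672 -0.18256038]
 [ 0.18239491 -0.01674729 -0.98308271]] [0.09970744 0.53401541 1.00320239]
{'time': 0.1, 'qpos': array([ 1.29351213,  0.50827331, -0.23754195,  1.50106287,  0.12566834,
        1.14890541, -0.1548063 ]), 'qd': array([ 0.00105988, -0.00037862, -0.00039416, -0.00146122,  0.00203179,
       -0.00029938, -0.00088832]), 'tau': array([-5.60186076e-03, -6.21839905e+01, -2.19484158e+00, -2.50206578e+01,
        1.25178171e-02,  7.76100758e-03,  2.16996136e-05]), 'tcp_pos': array([ 0.23321119, -0.57935348,  0.23049447]), 'eef_rot': array([-8.16970779e-04,  9.81739558e-01,  1.90228146e-01, -1.56971225e-04]), 'contact_force': array([ 0.20599673,  0.61714687, -0.50348039]), 'wrist_torque': array([-0.00827044,  0.0095657 , -0.0157231 ]), 'gripper_force': 0.0, 'width': 0.0851958695272052}
```

View pics/scene0.png

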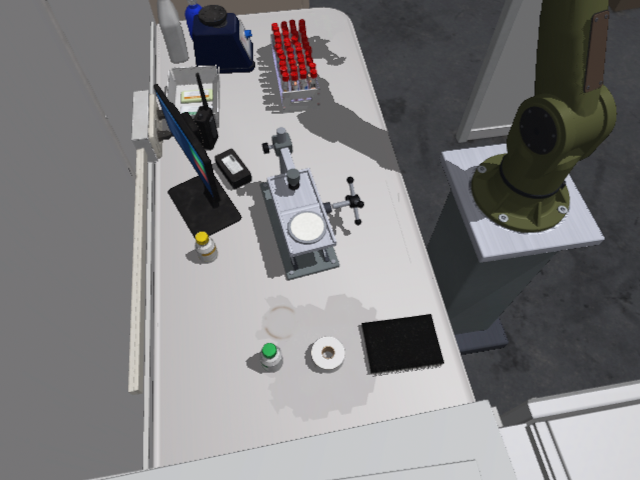

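View pics/top0.png

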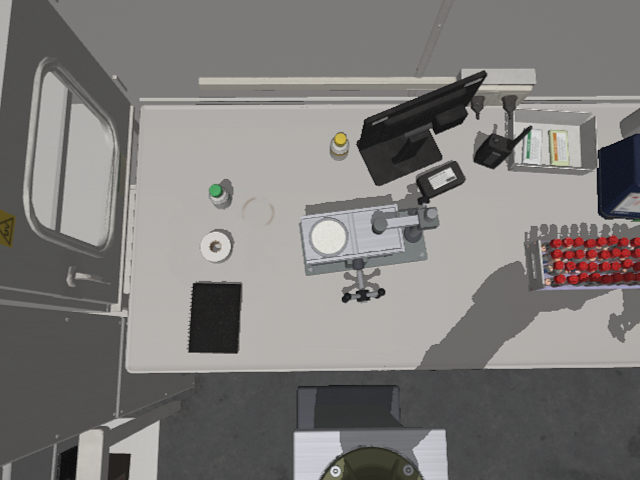

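The scene view has the jack at about (300,215) with the planchet on the near apron (307,227) and the wheel at (353,201). In the top view the planchet is at (328,237), the wheel hub near (360,295) and the column at (428,218). I'll enlarge both.

```bash
python3 - <<'E'
import cv2
def crop(n,u,v,w,h,k,o):
    im=cv2.imread(f"pics/{n}.png")[v:v+h,u:u+w]; im=cv2.resize(im,None,fx=k,fy=k,interpolation=cv2.INTER_CUBIC)
    for i in range(0,w,10):
        cv2.line(im,(i*k,0),(i*k,8 if i%50 else 20),(0,0,255),1)
        if i%20==0: cv2.putText(im,str(u+i),(i*k,20),0,.4,(0,0,255),1)
    for i in range(0,h,10):
        cv2.line(im,(0,i*k),(8,i*k),(0,0,255),1)
        if i%20==0: cv2.putText(im,str(v+i),(10,i*k+4),0,.4,(0,0,255),1)
    cv2.imwrite(f"pics/{o}.png",im)
crop("top0",290,190,160,120,5,"topc"); crop("scene0",250,120,130,160,4,"scenec")
im=cv2.imread("pics/scenec.png");print(im.shape)
crop("scene0",250,120,140,160,4,"scenec") if 0 else None
im=cv2.imread("pics/scenec.png"); cv2.imwrite("pics/scenec2.png",im[:600])
E
```

```text
(640, 520, 3)
```

View pics/topc.png

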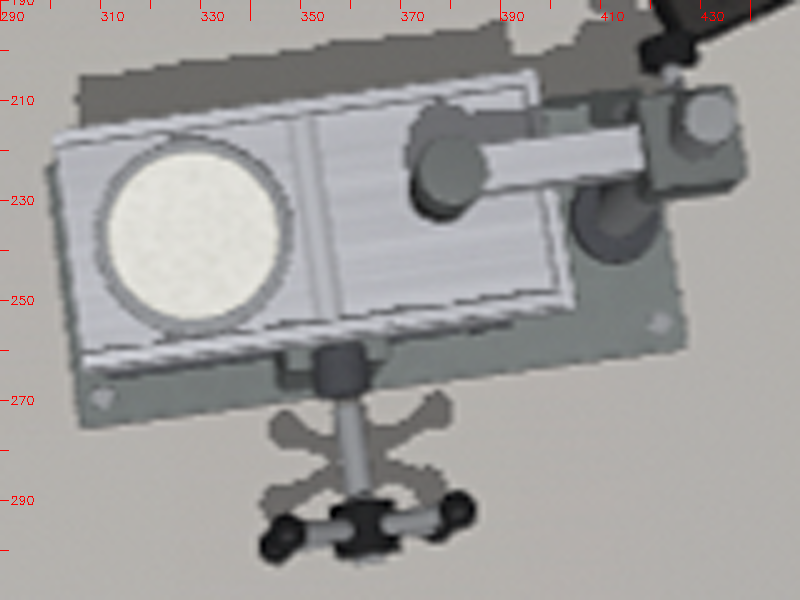

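View pics/scenec2.png

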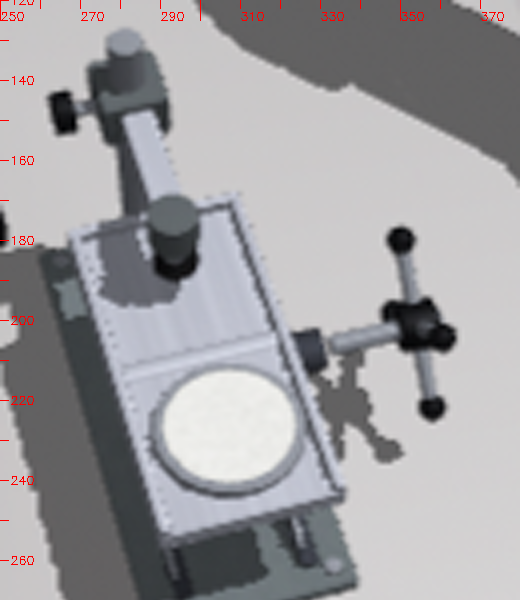

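Top crop, in full-image pixels: hub (363.2,295.4), column top (431.6,213.6), platform rail corners (301,217), (397,204.4), (404.6,250.6) and (306.6,261), planchet centre about (328,237). Scene crop: hub (354.5,201.5), balls (350.2,180), (358,222) and (360.5,204.2), foot underside near (294,186.5). I'll fit the layout to these points.

```bash
cat > geo.py <<'E'
import numpy as np
C={'top':(np.array([[492.36593464,0,323.07373909],[0,492.36593464,244.30854007],[0,0,1]]),np.array([[-0.01184293,-0.99981982,0.01483516],[-0.98315403,0.00893672,-0.18256038],[0.18239491,-0.01674729,-0.98308271]]),np.array([0.09970744,0.53401541,1.00320239])),
'scene':(np.array([[475.64119806,0,317.89157639],[0,475.64119806,238.28311664],[0,0,1]]),np.array([[-0.98584504,0.16743095,0.0087426],[0.13944467,0.8477784,-0.5116903],[-0.09308458,-0.50322823,-0.85912549]]),np.array([0.4931334,-0.11518205,1.1732243]))}
def proj(c,X):
    K,R,t=C[c]; p=K@(R@np.asarray(X)+t); return p[:2]/p[2]
def s2w(p,X):  # p=x,y,yaw
    c,s=np.cos(p[2]),np.sin(p[2]); return np.array([p[0]+c*X[0]-s*X[1],p[1]+s*X[0]+c*X[1],X[2]])
E
cat > fit.py <<'E'
import numpy as np
from scipy.optimize import least_squares
from geo import *
def pts(q):
    x,y,yaw,zn,phi,zf,zc,px,py=q; P=q[:3]
    w=lambda *X: s2w(P,X)
    ball=lambda k:(-.125,.045+.048*np.cos(phi+k*np.pi/2),.08+.048*np.sin(phi+k*np.pi/2))
    r=zn+.007
    return [('top',w(0,-.092,.202),(431.6,213.6)),('scene',w(0,-.092,.202),(281.5,130.75)),
    ('top',w(.05,.15,r),(301,217)),('top',w(.05,-.05,r),(397,204.4)),('top',w(-.05,-.05,r),(404.6,250.6)),('top',w(-.05,.15,r),(306.6,261)),
    ('scene',w(-.05,-.05,r),(309.5,168.2)),('scene',w(.05,-.05,r),(268,179)),('scene',w(.05,.15,r),(290.5,255)),('scene',w(-.05,.15,r),(335.7,243)),
    ('top',w(-.13,.045,.08),(363.2,295.4)),('scene',w(-.13,.045,.08),(354.5,201.5)),
    ('scene',w(*ball(3)),(350.2,180)),('scene',w(*ball(1)),(358,222)),('scene',w(*ball(0)),(360.5,204.2)),
    ('top',w(0,0,zf),(378.6,227.2)),('scene',w(0,0,zf),(294,186.7)),
    ('top',w(0,0,zc),(380,223.4)),('scene',w(0,0,zc),(293.2,173.2)),
    ('top',w(px,py,zn+.008),(328,237)),('scene',w(px,py,zn+.008),(306.5,227))]
best=None
for phi in(.2,.6,1,1.4):
    q0=[.6,-.1,.1,.104,phi,.14,.18,0,.1]
    s=least_squares(lambda q:np.concatenate([proj(c,X)-m for c,X,m in pts(q)]),q0,loss='soft_l1')
    print(phi,s.cost,np.round(s.x,4))
    if best is None or s.cost<best.cost:best=s
print(np.round([proj(c,X)-m for c,X,m in pts(best.x)],1).tolist())
q=best.x
for k in range(4):
    X=s2w(q[:3],(-.125,.045+.048*np.cos(q[4]+k*np.pi/2),.08+.048*np.sin(q[4]+k*np.pi/2))); print(k,X.round(3),proj('top',X).round(1),proj('scene',X).round(1))
for v in((306,275.4),(427,259.4)):pass
print(proj('top',s2w(q[:3],(-.06,.162,.012))),'(306,275.4)',proj('top',s2w(q[:3],(-.06,-.11,.012))),'(427,259.4)')
E
python3 fit.py
```

```text
0.2 23.796648949773353 [ 5.5220e-01 -1.3700e-02  1.1390e-01  9.6900e-02 -2.0517e+00  1.2190e-01
  1.6640e-01 -1.6000e-03  9.8600e-02]
0.6 23.796648949779094 [ 5.5220e-01 -1.3700e-02  1.1390e-01  9.6900e-02 -2.0517e+00  1.2190e-01
  1.6640e-01 -1.6000e-03  9.8600e-02]
1 23.796648949791873 [ 5.5220e-01 -1.3700e-02  1.1390e-01  9.6900e-02 -2.0517e+00  1.2190e-01
  1.6640e-01 -1.6000e-03  9.8600e-02]
1.4 23.796648949828523 [ 5.5220e-01 -1.3700e-02  1.1390e-01  9.6900e-02 -2.0517e+00  1.2190e-01
  1.6640e-01 -1.6000e-03  9.8600e-02]
[[0.4, -0.2], [-0.4, -1.5], [-0.8, -1.4], [-0.2, -0.4], [-0.2, 1.0], [-0.5, 2.7], [0.2, 0.8], [-1.7, -0.4], [-1.8, -0.5], [0.3, -0.2], [-0.9, 2.4], [1.4, -1.0], [-1.7, 0.1], [1.1, -0.1], [-11.1, -0.2], [-1.2, 1.5], [-0.5, -0.5], [0.3, 0.3], [-0.5, -0.0], [0.4, 0.0], [0.0, 0.5]]
0 [ 0.425 -0.005  0.037] [370.5 295.6] [349.4 204. ]
1 [0.418 0.059 0.058] [340.7 298.7] [359.1 221.9]
2 [0.42  0.039 0.123] [352.7 295. ] [358.5 197.6]
3 [ 0.428 -0.025  0.102] [384.1 291.8] [348.5 180.1]
[301.94819652 274.91663283] (306,275.4) [424.50993325 259.75344222] (427,259.4)
```

```bash
python3 - <<'E'
s=open('fit.py').read()
s=s.replace("(-.13,.045","(-.125,.045")
s=s.replace("('scene',w(*ball(0)),(360.5,204.2)),","('scene',w(*ball(0)),(360.5,204.2)),('top',w(*ball(0)),(347.6,297)),('top',w(*ball(1)),(381.8,292.2)),")
s=s.replace("ball(3)),(350","ball(11)),(350").replace("ball(1)),(358","ball(3)),(358").replace("ball(11)","ball(1)")
s=s.replace("proj(c,X)-m for","proj(c,X)-m+.4 for")
s=s.replace("for phi in(.2,.6,1,1.4)","for phi in(.8,)").replace("loss='soft_l1'","bounds=([-2]*3+[.1]+[-5]*5,[2]*3+[.108]+[5]*5),loss='soft_l1'")
open('fit.py','w').write(s)
E
python3 fit.py
```

```text
0.8 8.79979057172987 [ 5.524e-01 -1.290e-02  1.223e-01  1.000e-01  8.101e-01  1.244e-01
  1.687e-01 -4.000e-04  9.860e-02]
[[0.3, -0.3], [-0.4, -0.7], [-0.9, -0.9], [-0.1, -0.6], [0.2, 0.8], [-0.3, 3.4], [0.3, 0.5], [-1.6, -0.4], [-0.9, -0.4], [1.3, -0.5], [-0.7, 0.4], [-0.3, -0.2], [-0.0, 0.1], [0.1, -0.0], [-0.1, -0.2], [-0.1, -0.4], [-0.3, -0.1], [-1.0, 1.5], [-0.2, -0.5], [0.4, 0.3], [-0.1, -0.0], [0.4, -0.1], [0.2, 0.5]]
0 [0.419 0.049 0.115] [347.1 296.2] [360.  203.6]
1 [ 0.427 -0.018  0.113] [381.1 291.7] [349.8 179.7]
2 [ 0.427 -0.016  0.045] [376.1 294.6] [348.1 198.3]
3 [0.419 0.051 0.047] [344.3 298.8] [357.7 221.6]
[301.89557305 275.42613153] (306,275.4) [424.30727997 259.23130296] (427,259.4)
```

```bash
cat > h.py <<'E'
from station import ctrl
import numpy as np
from scipy.spatial.transform import Rotation as Ro
from geo import s2w
P=(.5524,-.0129,.1223); c,s=np.cos(P[2]),np.sin(P[2]); EX=np.array([c,s,0]); EY=np.array([-s,c,0])
def quat(sg):
    y=sg*EX; z=np.array([0,0,-1.]); q=Ro.from_matrix(np.c_[np.cross(y,z),y,z]).as_quat(); return q[[3,0,1,2]]
W=lambda *X: s2w(P,X)
def F():
    f=np.array(ctrl.get_state()["contact_force"]); return np.round([f@EX,f@EY,f[2]],2)
def tcp():
    d=np.array(ctrl.get_state()["tcp_pos"])-[P[0],P[1],0]; return np.round([d@EX,d@EY,d[2]],4)
def L(x,y,z,v=.15): ctrl.movel(W(x,y,z),max_speed=v)
T=lambda: round(ctrl.get_state()["time"],2)
E
python3 - <<'E'
from h import *
for sg in(1,-1):
    for X in((-.052,.05,.125),(0,.17,.105),(0,.05,.105),(-.125,.07,.105),(-.125,-.03,.105)):
        j=ctrl.ik(W(*X),quat(sg)); print(sg,X,None if j is None else np.round(j,2))
E
```

```text
1 (-0.052, 0.05, 0.125) [ 0.4   0.51 -0.74  1.98  0.47  0.83 -0.49]
1 (0, 0.17, 0.105) [ 0.17  0.64 -0.8   1.85  0.57  0.9  -0.78]
1 (0, 0.05, 0.105) [ 0.35  0.6  -0.72  1.87  0.52  0.86 -0.51]
1 (-0.125, 0.07, 0.105) [ 0.39  0.45 -0.77  2.18  0.49  0.69 -0.59]
1 (-0.125, -0.03, 0.105) [ 0.56  0.45 -0.67  2.15  0.44  0.68 -0.29]
-1 (-0.052, 0.05, 0.125) [-0.79  0.71  1.15  1.99 -0.79  0.99 -2.26]
-1 (0, 0.17, 0.105) [ 0.36  0.82 -1.23  1.85  0.86  1.13  2.08]
-1 (0, 0.05, 0.105) [-0.75  0.82  1.15  1.88 -0.87  1.06 -2.25]
-1 (-0.125, 0.07, 0.105) [-0.88  0.64  1.15  2.19 -0.82  0.84 -2.22]
-1 (-0.125, -0.03, 0.105) [-0.64  0.66  1.15  2.16 -0.82  0.87 -1.99]
```

```bash
python3 - <<'E'
from h import *
Q=quat(1)
print(T()); ctrl.movel([.233,-.58,.33],max_speed=.25); print(T())
ctrl.close_gripper(40); print('closed',T())
ctrl.movep(W(-.052,.05,.20),Q); print(T(),tcp(),F())
L(-.052,.05,.121); f0=F(); print(T(),tcp(),f0)
z=.121
while z>.100:
    z-=.0015; L(-.052,.05,z,.03); f=F()
    if f[2]-f0[2]>2.5: break
print(T(),z,tcp(),F())
L(-.052,.05,.15); print(T())
E
```

```text
0.1
0.64
closed 1.41
3.82 [-0.0518  0.0488  0.2   ] [-0.49  0.35  0.58]
4.49 [-0.0516  0.0501  0.1215] [-0.17 -0.75  0.56]
5.99 0.11199999999999999 [-0.0518  0.05    0.1127] [-2.08 -0.21  8.95]
6.39
```

```bash
python3 - <<'E'
from h import *
import cv2
z=.1108
L(-.03,.10,.20,.3); L(0,.185,.17,.25); L(0,.185,z,.2); print(T(),tcp(),F())
L(0,.156,z,.1)
y=.156
while y>.053:
    y-=.006; L(0,y,z,.05); print(round(y,3),F())
print(T(),tcp())
L(0,.07,z,.1); L(-.02,.10,.2,.2)
cv2.imwrite("pics/s1.png",ctrl.grab_frame("scene"));cv2.imwrite("pics/t1.png",ctrl.grab_frame("top"));print(T())
a=cv2.imread("pics/s1.png")[120:280,250:380];b=cv2.imread("pics/t1.png")[190:310,290:450]
o=np.zeros((600,800,3),np.uint8);a=cv2.resize(a,(390,480),interpolation=2);b=cv2.resize(b,(400,300),interpolation=2);o[:480,:390]=a;o[:300,395:795]=b;cv2.imwrite("pics/c1.png",o)
E
```

```text
7.78 [-0.0002  0.1838  0.111 ] [-0.05  0.91 -0.14]
0.15 [ 0.08 -0.86 -0.22]
0.144 [-0.15  1.35 -0.27]
0.138 [0.97 0.56 1.53]
0.132 [-0.58  0.17  1.64]
0.126 [ 0.11  0.38 -0.37]
0.12 [-1.2  -0.11 -0.43]
0.114 [-0.1   0.48 -0.28]
0.108 [-0.52 -0.3  -0.11]
0.102 [-0.3   0.82 -0.08]
0.096 [ 0.21 -0.32 -0.53]
0.09 [-1.19 -0.31  0.19]
0.084 [-0.08  0.   -0.43]
0.078 [ 0.25 -0.55  0.17]
0.072 [-0.5   0.4  -0.02]
0.066 [ 0.34 -0.62  0.15]
0.06 [ 0.24  0.39 -0.19]
0.054 [ 0.66 -0.24 -0.05]
0.048 [ 0.07  0.63 -0.17]
13.02 [-0.      0.0475  0.1108]
14.12
```

View pics/c1.png

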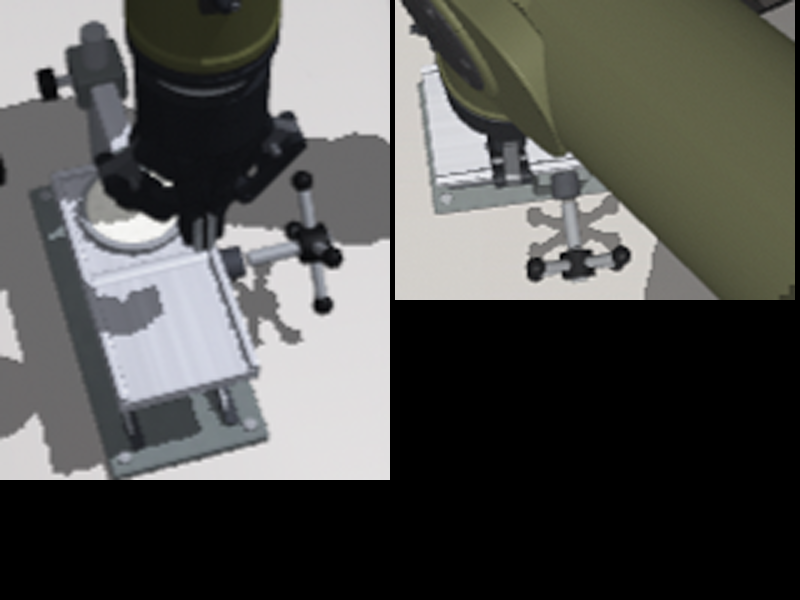

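```bash
python3 - <<'E'
from h import *
import cv2
L(-.125,.113,.19,.3); L(-.125,.113,.104,.2); print(T(),tcp(),F())
im=ctrl.grab_frame("scene");cv2.imwrite("pics/s2.png",im);a=im[130:230,255:375]
cv2.imwrite("pics/c2.png",cv2.resize(a,None,fx=6,fy=6,interpolation=2)); print(T())
E
```

```text
15.21 [-0.1243  0.1136  0.1041] [1.   0.75 0.72]
15.26
```

View pics/c2.png

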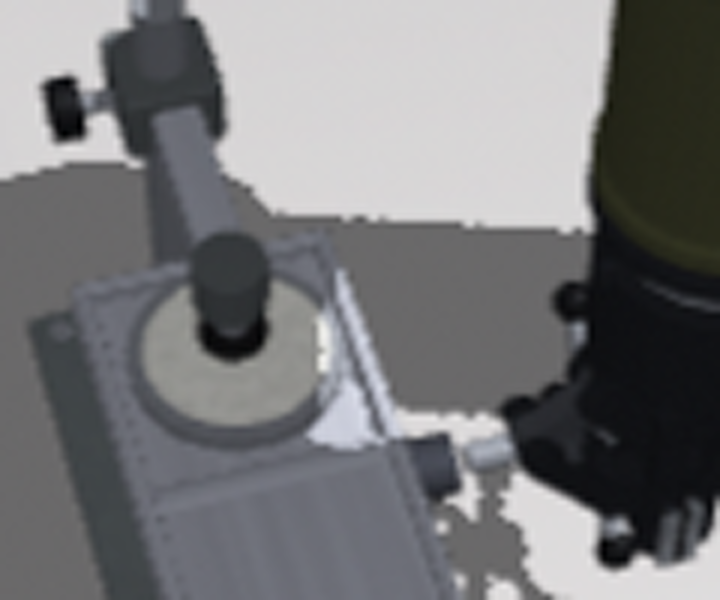

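The planchet is flat in the nest: its near rim is at crop (215,445), clear of the lip at about (200,485). The foot, at (233,335), stands above it with a gap of roughly 14–18 mm. Next I'll turn the wheel.

```bash
cat >> h.py <<'E'
def stroke(y0,y1,z,step=.005,thr=.27,x=-.125):
    y=y0; n=0
    while y>y1:
        y=max(y-step,y1); L(x,y,z,.05); f=np.mean([ctrl.get_state()["contact_force"]@EY for _ in range(3)])
        ca=(tcp()[1]-.064)/.048; sa=np.sqrt(max(1-ca*ca,.2)); t=f*.048*sa
        print(round(y,3),'F',F(),'ang',round(np.degrees(np.arccos(np.clip(ca,-1,1)))),'tau',round(t,3),T())
        n=n+1 if t>thr else 0
        if n>=2: print('STOP');return y
    return y
E
python3 - <<'E'
from h import *
stroke(.108,.03,.104)
E
```

```text
0.103 F [-0.56  0.2   0.15] ang 37 tau 0.006 15.61
0.098 F [-0.56  2.41  2.27] ang 44 tau 0.081 15.86
0.093 F [-2.06 14.56  7.43] ang 46 tau 0.505 16.11
0.088 F [-3.9  24.49 15.65] ang 49 tau 0.891 16.36
STOP
```

```bash
cat >> h.py <<'E'
def dep(a): return np.interp(np.degrees(a),[30,46,90,105,120,135],[.020,.020,.012,.008,.004,.002])
def arc(a0,a1,da=5,lead=.0015,thr=.24,x=-.125,nn=2):
    """push ball from angle a0 to a1 (deg) clockwise; finger follows and outruns the ball's rise"""
    n=0
    for d in np.arange(a0,a1+.1,da):
        a=np.radians(d); L(x,.064+.048*np.cos(a)-lead,.080+.048*np.sin(a)-dep(a),.06)
        f=np.mean([ctrl.get_state()["contact_force"] for _ in range(3)],0); fy,fz=f@EY,f[2]
        p=tcp(); ca=np.clip((p[1]-.064)/.048,-1,1); sa=np.sqrt(1-ca*ca); t=.048*sa*fy-(.048*ca+.008)*fz
        print(int(d),'F',F(),'ang',round(np.degrees(np.arccos(ca)),1),'z',p[2],'tau',round(t,3),T())
        n=n+1 if t>thr else 0
        if n>=nn: print('STOP');break
E
python3 - <<'E'
from h import *
print(tcp()); L(-.125,.103,.104,.1);print(F()); L(-.125,.103,.094,.1); print(tcp(),F())
arc(44,60)
E
```

```text
[-0.1229  0.0953  0.1057]
[0.72 0.11 0.06]
[-0.1256  0.1019  0.0935] [-0.25 -0.68  0.15]
44 F [ 0.14  0.31 -0.36] ang 47.5 z 0.0935 tau 0.025 17.16
49 F [-0.16  0.93  1.27] ang 51.6 z 0.097 tau -0.013 17.41
54 F [-0.32  2.17  1.23] ang 56.3 z 0.1005 tau 0.044 17.66
59 F [0.47 2.56 1.57] ang 61.4 z 0.1037 tau 0.059 17.91
```

```bash
python3 - <<'E'
from h import *
import cv2
arc(64,132,da=6)
im=ctrl.grab_frame("scene");a=im[130:230,255:375]
cv2.imwrite("pics/c3.png",cv2.resize(a,None,fx=6,fy=6,interpolation=2)); print(T())
E
```

```text
64 F [-0.75  2.59  1.45] ang 66.4 z 0.1066 tau 0.075 18.16
70 F [-0.7   1.58  1.25] ang 72.4 z 0.1096 tau 0.044 18.41
76 F [-0.67  1.58  1.07] ang 78.3 z 0.1121 tau 0.055 18.66
82 F [-0.73  1.69  1.03] ang 84.4 z 0.1141 tau 0.068 18.91
88 F [-0.19  0.98  1.06] ang 90.4 z 0.1156 tau 0.039 19.16
94 F [-0.08  1.29 -0.29] ang 96.3 z 0.117 tau 0.062 19.41
100 F [-0.42  1.08 -1.31] ang 102.3 z 0.1179 tau 0.048 19.66
106 F [ 0.49  1.17 -1.91] ang 108.2 z 0.1184 tau 0.04 19.91
112 F [-0.82  2.37 -1.93] ang 114.1 z 0.1183 tau 0.081 20.16
118 F [-1.02  2.83 -1.98] ang 120.0 z 0.1178 tau 0.086 20.41
124 F [-0.3   3.75 -3.16] ang 126.1 z 0.1163 tau 0.081 20.66
130 F [-1.    2.72 -1.71] ang 132.5 z 0.1141 tau 0.055 20.91
20.96
```

View pics/c3.png

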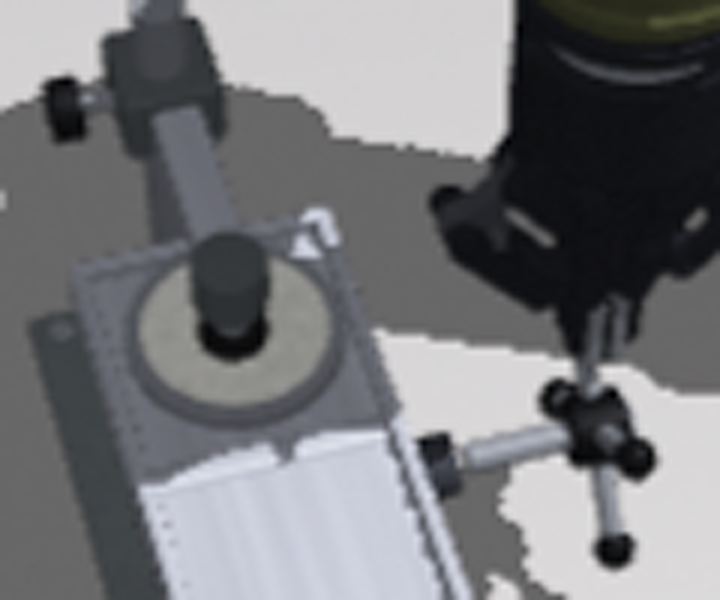

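The wheel turned about 85°. The planchet rose, its near rim going from crop row 445 to 425, and it still sits below the foot. I'll re-engage the next ball and track both the foot's lower edge and the planchet rim at sub-pixel level.

```bash
cat >> h.py <<'E'
import cv2
from geo import proj
def edge(p):   # mid-level crossing of a profile, subpixel
    m=(p.min()+p.max())/2; i=np.where((p[:-1]-m)*(p[1:]-m)<=0)[0]
    return None if len(i)==0 else round(float(i[0]+(m-p[i[0]])/(p[i[0]+1]-p[i[0]])),2)
def look(name=None):
    im=ctrl.grab_frame("scene")
    if name: cv2.imwrite(f"pics/{name}.png",im)
    g=im.mean(2); out=[]
    for u in (291,293,295):   # foot lower edge (dark->paper)
        out.append(edge(g[184:196,u:u+2].mean(1)))
    rim=g[192:208,286:300].mean(1); out.append(edge(rim))
    return out
E
python3 - <<'E'
from h import *
print('px/mm z',proj('scene',W(0,0,.126))-proj('scene',W(0,0,.125)))
p=tcp(); L(-.125,p[1]+.012,p[2],.1); L(-.125,.06,.155,.2); L(-.125,.112,.155,.25); L(-.125,.112,.091,.2); print(T(),tcp(),F(),look('w0'))
g=cv2.imread('pics/w0.png').mean(2); print(g[180:210,293:296].mean(1).astype(int))
for d in range(38,62,4):
    arc(d,d,thr=9); print(look(f'w{d}'))
E
```

```text
px/mm z [-0.01653013 -0.28295917]
22.42 [-0.1254  0.1114  0.0908] [0.37 0.45 0.64] [5.46, 5.79, 5.25, 4.64]
[ 49  49  49  49  55  59  26  13  13  38 104 147 145 144 143 146 143 116
  85  83  75  86 111 112 109 103 111 116 121 117]
38 F [ 0.18 -0.5   0.86] ang 42.1 z 0.09 tau -0.054 22.82
[5.47, 5.79, 5.26, 4.63]
42 F [-0.81  1.66  1.44] ang 44.7 z 0.0922 tau -0.004 23.12
[5.46, 5.78, 5.24, 4.55]
46 F [-0.67  3.77 -0.05] ang 47.9 z 0.0946 tau 0.136 23.42
[5.38, 5.55, 5.17, 4.46]
50 F [-2.32  4.62 -0.06] ang 51.8 z 0.0976 tau 0.176 23.72
[5.25, 5.46, 5.13, 4.33]
54 F [-2.14  5.14  1.02] ang 55.8 z 0.1003 tau 0.168 24.02
[5.14, 5.19, 4.88, 4.24]
58 F [-2.27  4.05  0.8 ] ang 59.9 z 0.1029 tau 0.143 24.32
[4.94, 5.17, 4.75, 4.11]
```

```bash
python3 - <<'E'
import cv2,numpy as np
for n in('scene0','s1','s2','w0','w42','w50','w58'):
    g=cv2.imread(f'pics/{n}.png').mean(2); print(n); 
    for u in(291,294): print('  ',g[176:206,u:u+2].mean(1).astype(int).tolist())
t=[cv2.resize(cv2.imread(f'pics/{n}.png')[160:212,270:322],(390,390),interpolation=cv2.INTER_CUBIC) for n in('s2','w58')]
cv2.imwrite('pics/cmp.png',np.hstack(t))
E
```

```text
scene0
   [104, 101, 82, 45, 46, 45, 45, 46, 48, 44, 15, 13, 14, 34, 80, 101, 100, 100, 101, 128, 193, 194, 195, 196, 198, 198, 200, 200, 200, 200]
   [105, 101, 81, 50, 51, 50, 50, 51, 55, 51, 22, 20, 19, 45, 111, 133, 145, 180, 183, 194, 194, 193, 192, 192, 192, 191, 192, 191, 193, 194]
s1
   [38, 39, 37, 31, 19, 17, 17, 18, 17, 18, 17, 17, 17, 49, 117, 147, 144, 181, 243, 243, 242, 243, 243, 241, 224, 167, 155, 99, 108, 191]
   [39, 39, 39, 41, 43, 44, 37, 27, 18, 17, 17, 18, 17, 32, 88, 155, 203, 241, 244, 242, 241, 240, 242, 244, 236, 165, 154, 103, 86, 146]
s2
   [57, 57, 56, 49, 49, 49, 48, 49, 50, 48, 17, 12, 14, 48, 116, 145, 143, 144, 146, 145, 146, 146, 148, 146, 130, 86, 85, 79, 80, 104]
   [58, 57, 54, 48, 48, 48, 48, 49, 54, 55, 23, 13, 13, 42, 108, 143, 142, 143, 147, 145, 144, 141, 145, 147, 136, 85, 84, 79, 78, 98]
w0
   [57, 57, 56, 49, 49, 49, 49, 49, 51, 48, 17, 12, 14, 48, 116, 146, 146, 146, 146, 147, 142, 111, 87, 85, 76, 90, 114, 115, 112, 103]
   [58, 57, 54, 49, 49, 48, 48, 49, 54, 55, 24, 13, 13, 42, 110, 147, 144, 143, 143, 147, 143, 116, 85, 83, 74, 85, 110, 111, 107, 103]
w42
   [57, 57, 56, 49, 49, 49, 49, 49, 51, 48, 17, 12, 14, 48, 116, 146, 146, 146, 146, 147, 139, 105, 87, 85, 75, 90, 114, 114, 111, 101]
   [57, 57, 54, 49, 49, 48, 47, 48, 54, 55, 23, 13, 13, 42, 110, 147, 144, 143, 143, 146, 141, 109, 85, 83, 75, 89, 110, 110, 108, 103]
w50
   [57, 57, 56, 49, 48, 49, 48, 48, 49, 41, 13, 13, 15, 60, 137, 145, 145, 146, 146, 146, 137, 96, 86, 83, 78, 97, 114, 114, 110, 101]
   [57, 57, 55, 49, 49, 49, 48, 48, 54, 54, 15, 13, 12, 52, 127, 146, 144, 142, 143, 147, 138, 94, 85, 83, 76, 94, 111, 109, 104, 106]
w58
   [57, 57, 56, 49, 49, 48, 49, 48, 46, 30, 13, 13, 25, 83, 146, 145, 145, 145, 146, 145, 129, 86, 85, 79, 77, 102, 114, 114, 111, 102]
   [57, 57, 54, 49, 48, 48, 47, 48, 45, 32, 13, 13, 18, 73, 147, 144, 143, 141, 145, 146, 134, 85, 84, 78, 77, 97, 111, 108, 101, 109]
```

View pics/cmp.png

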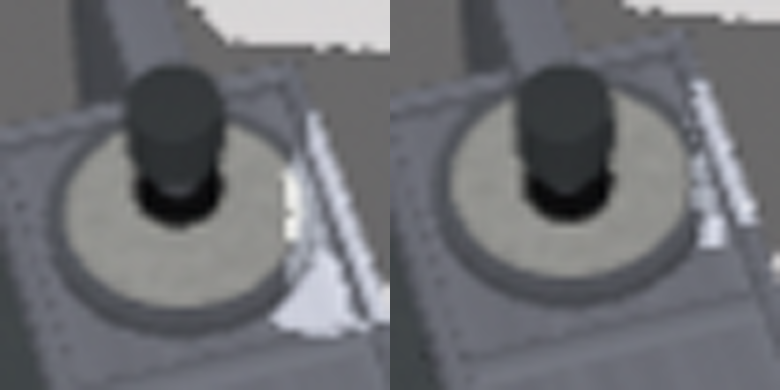

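The foot edge is identical in s2, w0 and w42, then moves up together with the planchet. So contact came at about 44°, and the foot is now pressed in about 1.9 mm. I'll back off and verify.

```bash
python3 - <<'E'
from h import *
print(tcp(),F()); p=tcp(); L(-.125,p[1]+.02,p[2],.08); print(F(),look('x1')); L(-.125,.115,.25,.2); ctrl.pause(.3); print(look('x2'),T(),F())
cv2.imwrite('pics/x2t.png',ctrl.grab_frame('top'))
a=cv2.resize(cv2.imread('pics/x2.png')[150:270,245:375],(520,480),interpolation=2); cv2.imwrite('pics/c5.png',a)
E
```

```text
[-0.1251  0.0881  0.1029] [-2.55  4.54  0.33]
[ 0.13 -0.5  -0.32] [5.14, 5.19, 5.02, 4.26]
[5.13, 5.19, 5.03, 4.24] 26.05 [0.13 1.37 0.05]
```

View pics/c5.png

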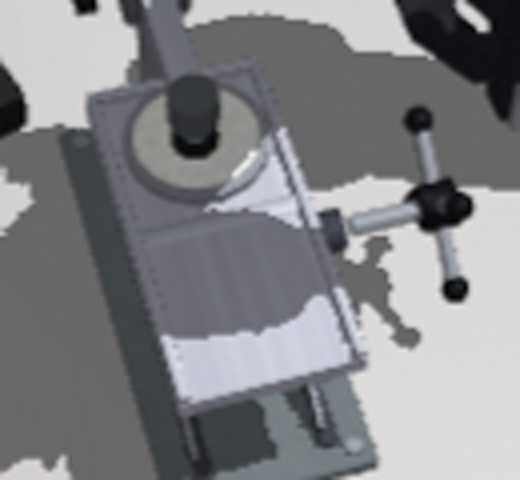

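With the finger withdrawn, the foot's lower edge holds steady at about 0.38 px above its rest position. That is a compression of about 1.3 mm, with the planchet flat in the nest at crop (195,145). I'm handing it in.

```bash
python3 -c "
from station import ctrl
print(ctrl.close_job())"
```

```text
the job is handed in; nothing more can be done
None
```

The planchet lies flat in the nest and the jack is raised so that it presses the detector foot in by about 1.3 mm, judged from the camera image; the job was handed in at about 26 s with the arm clear of everything.

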